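# Set out the porcelain jars by height on the display slab

## Robot

A 7-joint arm with a two-finger parallel gripper is mounted at the origin on the work surface. World frame = base frame: x ahead of the robot, y to its left, z up, the work surface at z = 0. Lengths are in mm, angles in degrees, forces in N, time in s.
With the tool pointing down it reaches from about 425 to 1025 mm from the base axis. Payload 3.6 kg.
Tool frame: the origin (TCP) lies midway between the tips of the shut fingers; the grasp point (between the pads) lies 19 mm behind it (env.grip_depth is the distance from the TCP to the grasp point, in mm); z points along the fingers, y is the line along which they close (so a half turn about z gives the same grasp; the last joint's range is limited). The gripper opens to 85 mm and grips with 20 to 120 N. Pads are 22 mm wide; open, the fingers measure 114 mm over their backs; the gripper's body (76 mm by 85 mm) begins 54 mm behind the grasp point. The pads swing forward as they close: fully open they stand 13 mm farther back than shut.
Start: joints at [64.315, 33.873, 2.773, 92.16, -1.908, 54.013, -1.931], TCP at [251.869, -679.847, 231.302] pointing down, gripper open.
Joint ranges: [-153.93, 153.93], [-27.13, 128.08], [-72.61, 78.16], [10.71, 143.7], [-87.88, 267.88], [4.46, 118.87], [-176.78, 176.78]. Speed limits (degrees/s): [147.25, 147.25, 180, 180, 180, 180, 180].

## Interface

Orientations are given as a 3x3 rotation matrix whose columns are the frame's x, y, z axes.
In Python, from cell import env, eyes gives the robot as it stands.
- The arm moves only by the tool play_rows, never from a script. Its argument "series" is a list of rows, each a list of 6 numbers: the shift along the tool's x, y, z in units of 100 mm (1.0 is 100 mm), then the turn, a rotation vector about the tool's x, y, z in units of 90 degrees (1.0 is 90 degrees). A call has 1 to 8 rows; each row is the pose to reach, as a shift and turn from the pose commanded when the call began, along the tool's axes at that moment; what a row does not reach only later rows make up. A row lasts 1/8 s, in which the tool goes at most 62.5 mm and 10.7 degrees, less where a joint would pass 70% of its speed; a pose out of reach is approached as far as the arm can. A call with a number of a shift or a turn outside -1 to 1 is refused whole. A call with a gripper value outside its range is refused whole. "fingers" is the gripper's target within -1 to 1 (fully open at 1, half-way at 0, shut at -1), set as the call begins (left out, the last holds). The fingers move at their own pace and stop on an object; "squeeze" is the grip in N (left out, the last holds). Time passes only in rows, so rows that repeat a pose let the fingers close. It gives the time, the measured TCP pose, the force, the opening and the grip force at its end, in the units of the state.
- env.sense(): the state, without advancing time (a new reading comes with each control period).
- eyes.snapshot(name): name is "side" or "top" or "wrist"; returns a dict with "pixels" (400x640x3 uint8, blue, green, red), "depth" (400x640 float32, mm along the optical axis (not along the pixel's ray), 0 where there is no reading), "mtx" (3x3 intrinsics, pixels), "dist" ([k1, k2, p1, p2, k3] as OpenCV has them; the pictures are not rectified), "T" (4x4, takes a point from camera to world coordinates). Camera axes: x right, y down, z forward; pixel columns grow to the right and rows downward; lengths in mm; the calibration is good to about 2 mm. A picture is of the moment at which its call begins.
- env.sign_off(): hands the job in; it is judged then, once.
The state is a dict: "t": time; "joint_pos": joint angles; "qvel": joint speeds; "effort": joint torques, N m; "tool_pos": TCP position; "ee_rot": TCP orientation; "wrist_force": force on the tool from outside, world axes, zero at the start; "ft_torque": the same for the moment, N m; "finger_gap": finger opening in mm; "gripper_force": force on a finger pad.
Only numpy, scipy, OpenCV 4.12 (cv2) and the standard library are available. Lean on these libraries where they do the work, as an engineer would, in place of code of your own. Each camera call takes 0.05 s, during which the arm holds its last target. There are 200 camera calls.

## Task

Set the four porcelain jars out on the marble display slab, one centred on each felt disc, in order of height: the tallest on the disc beside the brass globe, down to the shortest at the other end. Leave them all standing upright, tip none over on the way, and leave the hand bell where it stands.

Things in the scene. Friction and masses are not known exactly. Their poses are not given: they have to be found in the camera images.
- jar_tallest_center (a point): the tallest of four lidded blue porcelain jars of the same shape, standing loose and upright on the desk: 120 mm high, round, 52 mm in diameter over its straight middle (31 to 79 mm above its foot), narrower lid with a small knob on top (the lid is part of the jar), about 300 g. The point is on its axis half-way up, 60 mm above its foot; its z axis points up
- jar_second_center (a point): the second tallest of four lidded blue porcelain jars of the same shape, standing loose and upright on the desk: 100 mm high, round, 48 mm in diameter over its straight middle (26 to 66 mm above its foot), narrower lid with a small knob on top (the lid is part of the jar), about 240 g. The point is on its axis half-way up, 50 mm above its foot; its z axis points up
- jar_third_center (a point): the third tallest of four lidded blue porcelain jars of the same shape, standing loose and upright on the desk: 80 mm high, round, 44 mm in diameter over its straight middle (21 to 53 mm above its foot), narrower lid with a small knob on top (the lid is part of the jar), about 180 g. The point is on its axis half-way up, 40 mm above its foot; its z axis points up
- jar_shortest_center (a point): the shortest of four lidded blue porcelain jars of the same shape, standing loose and upright on the desk: 60 mm high, round, 40 mm in diameter over its straight middle (16 to 40 mm above its foot), narrower lid with a small knob on top (the lid is part of the jar), about 120 g. The point is on its axis half-way up, 30 mm above its foot; its z axis points up
- mark_a_top (a point): one of four alike grey felt discs, 58 mm in diameter, 2 mm thick, fixed 80 mm apart in a straight row along a fixed marble slab (460 x 100 x 18 mm, its long side roughly across in front of the robot, beyond the jars). Which letter lies where in the row changes every time. The point is the centre of the disc's top, 20 mm above the desk
- mark_b_top (a point): one of four alike grey felt discs, 58 mm in diameter, 2 mm thick, fixed 80 mm apart in a straight row along a fixed marble slab (460 x 100 x 18 mm, its long side roughly across in front of the robot, beyond the jars). Which letter lies where in the row changes every time. The point is the centre of the disc's top, 20 mm above the desk
- mark_c_top (a point): one of four alike grey felt discs, 58 mm in diameter, 2 mm thick, fixed 80 mm apart in a straight row along a fixed marble slab (460 x 100 x 18 mm, its long side roughly across in front of the robot, beyond the jars). Which letter lies where in the row changes every time. The point is the centre of the disc's top, 20 mm above the desk
- mark_d_top (a point): one of four alike grey felt discs, 58 mm in diameter, 2 mm thick, fixed 80 mm apart in a straight row along a fixed marble slab (460 x 100 x 18 mm, its long side roughly across in front of the robot, beyond the jars). Which letter lies where in the row changes every time. The point is the centre of the disc's top, 20 mm above the desk
- globe: small brass globe in a thin dark meridian ring on a wooden foot, up to 60 mm wide, 83 mm high over the slab, fixed at one end of the slab (which end changes), in line with the discs and 80 mm from the centre of the nearest; a dark pointed obelisk, 90 mm high, stands likewise at the other end. The origin is the centre of the globe's foot, on the slab's top 18 mm above the desk
- bell_center (a point): brass hand bell with a dark wooden handle, 98 mm high, 58 mm wide at the foot, standing loose in the row of jars, not to be moved. The point is on its axis half-way up, 49 mm above the desk. Jars and bell stand about 90 mm or more apart, centre to centre; a pen and a magnifying glass (under 15 mm high) lie between them and the slab
Things that resemble listed ones, but are neither listed nor needed, are in the scene too. Leave any purple or red look-alike of the part that bears jar_tallest_center alone.

How it is judged:
By the outcome, as a careful person would: the job done as asked, in the order asked, and still so for the second after the job is handed in, with the robot touching nothing.
It also fails if it takes over 109 s, if anything falls off the work surface, if the arm or the gripper's body presses on something with over 40 N, if the wrist force passes 120 N, or if a joint passes its speed limit or range.

## Working session

There is one attempt and no reset: what is moved stays moved. The work goes in short steps, Python scripts to look and compute and a tool call to move; the robot and the scene stay as the last step left them, time stands still between calls to the robot, and variables do not carry over. Pictures are saved under pics/ and viewed, at most 14 in all, crops included, and the job is handed in when it is done.

Besides the shell and the picture viewer there is one more tool, called as name(argument=value, ...), one argument or row to a line, values as JSON. play_rows: Moves the arm, as the interface text tells. Shifts and turns lie within -1 to 1; 1 stands for 100 mm of shift or 90 degrees of turn. Its arguments: {"type":"object","properties":{"series":{"type":"array"},"fingers":{"type":"number"},"squeeze":{"type":"number"}},"required":["series"]}

```bash
mkdir -p pics; ls
python3 - <<'E'
from cell import env, eyes
import cv2,numpy as np
for n in("top","side"):
    s=eyes.snapshot(n); cv2.imwrite(f"pics/{n}0.png",s["pixels"]); np.savez(f"{n}0.npz",**s)
    print(n,s["mtx"].tolist(),s["dist"],s["T"].round(3).tolist())
s=env.sense();print(s["t"],s["tool_pos"],s["ee_rot"],s["finger_gap"],env.grip_depth)
E
```

```text
pics
top [[496.73925315237017, 0.0, 311.9336237540611], [0.0, 496.73925315237017, 202.0195120491011], [0.0, 0.0, 1.0]] [-0.09657802  0.          0.          0.          0.        ] [[-0.026, -0.995, 0.096, 396.35], [-1.0, 0.027, 0.006, 14.155], [-0.009, -0.096, -0.995, 1010.409], [0.0, 0.0, 0.0, 1.0]]
side [[403.073300164937, 0.0, 323.0681698344929], [0.0, 403.073300164937, 197.78734558137808], [0.0, 0.0, 1.0]] [-0.10151785  0.          0.          0.          0.        ] [[-0.843, -0.344, 0.414, 111.443], [-0.538, 0.522, -0.662, 602.377], [0.012, -0.781, -0.625, 665.141], [0.0, 0.0, 0.0, 1.0]]
0.1 [ 251.62978356 -679.12568783  230.25849711] [[ 9.37685172e-01  3.47485081e-01 -7.98282377e-04]
 [ 3.47485984e-01 -9.37683305e-01  1.87370467e-03]
 [-9.74516375e-05 -2.03433703e-03 -9.99997926e-01]] 85.2940526205659 18.700000000000003
```

View pics/top0.png

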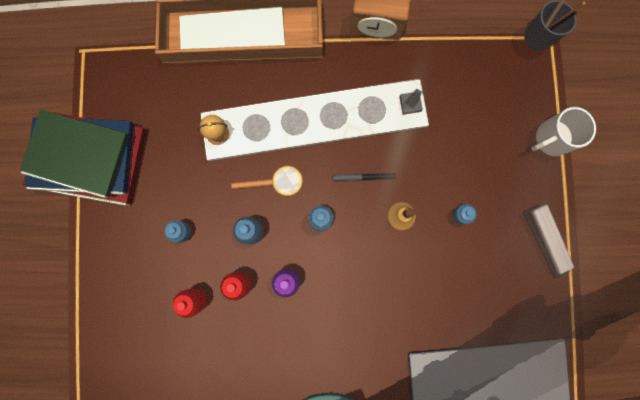

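View pics/side0.png

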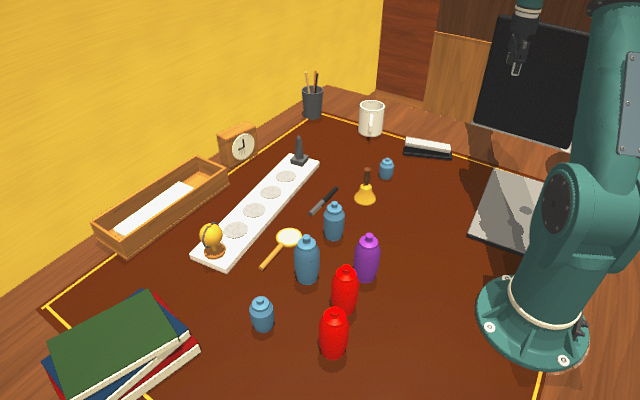

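The top view shows the globe at (213,127) on the left and the discs at (256,127), (294,121), (333,115) and (372,110). The blue jars are at (177,231), (248,230), (321,218) and (465,214), and the bell is at (402,215). The side view agrees. Next I'll measure the positions.

```bash
cat > h.py <<'E'
import numpy as np,cv2
from scipy.optimize import least_squares
def cloud(s):
    h,w=s["depth"].shape
    uv=np.stack(np.meshgrid(np.arange(w),np.arange(h)),-1).reshape(-1,1,2).astype(np.float32)
    n=cv2.undistortPoints(uv,s["mtx"],s["dist"]).reshape(h,w,2)
    d=s["depth"][...,None]; P=np.concatenate([n*d,d],-1)
    return P@s["T"][:3,:3].T+s["T"][:3,3]
def blue(s):
    hsv=cv2.cvtColor(s["pixels"],cv2.COLOR_BGR2HSV)
    return (cv2.inRange(hsv,(95,80,40),(118,255,255))>0)&(s["depth"]>0)
def plane(s,uv,z):
    n=cv2.undistortPoints(np.array(uv,np.float32).reshape(-1,1,2),s["mtx"],s["dist"]).reshape(-1,2)
    r=np.c_[n,np.ones(len(n))]@s["T"][:3,:3].T; o=s["T"][:3,3]
    return o+r*((z-o[2])/r[:,2])[:,None]
def circ(q,r,c0):
    f=least_squares(lambda c:np.hypot(*(q-c).T)-r,c0,loss='soft_l1',f_scale=1.5); return f.x
E
python3 - <<'E'
from h import *
S={n:dict(np.load(n+"0.npz")) for n in("top","side")}
C={n:cloud(S[n]) for n in S}; B={n:C[n][blue(S[n])] for n in S}
for uv in((177,231),(248,230),(321,218),(465,214)):
    g=plane(S["top"],[uv],60)[0]
    o=[]
    for n in B:
        p=B[n][np.hypot(*(B[n][:,:2]-g[:2]).T)<40]
        H=np.percentile(p[:,2],99.5); Hn=min((60,80,100,120),key=lambda v:abs(v-H)); r=20+(Hn-60)/10
        m=p[(p[:,2]>.28*Hn)&(p[:,2]<.64*Hn)][:,:2]
        o+=[n,len(p),H.round(1),Hn,len(m),circ(m,r,g[:2]).round(1) if len(m)>10 else None, p[p[:,2]>Hn*.93].mean(0).round(1)]
    print(uv,*o)
s=S["top"];hsv=cv2.cvtColor(s["pixels"],cv2.COLOR_BGR2HSV)
d=[]
for uv in((256,127),(294,121),(333,115),(372,110)):
    u,v=uv; sub=s["pixels"][v-18:v+19,u-18:u+19].max(2); 
    m=((sub<185)&(sub>90)).astype(np.uint8); k,l,st,ce=cv2.connectedComponentsWithStats(cv2.morphologyEx(m,cv2.MORPH_OPEN,np.ones((3,3))))
    i=l[18,18]; c=ce[i]+[u-18,v-18]; d.append(plane(s,[c],20)[0]); print(c,st[i],d[-1].round(1))
d=np.array(d)
print(np.linalg.norm(np.diff(d,axis=0),axis=1))
t=(d[3]-d[0])/np.linalg.norm(d[3]-d[0]);m=d.mean(0)
print([(m+t*80*k).round(1).tolist() for k in(-1.5,-.5,.5,1.5)],np.degrees(np.arctan2(t[1],t[0])))
b=plane(s,[(401,216),(213,127)],49);print(b)
for n in C:
  P=C[n]; k=np.hypot(*(P[...,:2]-b[0,:2]).T).T<45; p=P[k&(P[...,2]>5)]; print(n,p.mean(0),p.max(0),p.min(0))
P=C["top"];print("slab z",[P[v,u].round(1) for u,v in((256,127),(330,116),(275,150))])
E
```

```text
(177, 231) top 401 82.8 80 55 [440.7 288.7] [440.3 285.9  79.3] side 678 81.8 80 200 [439.7 286.6] [438.5 287.4  79.4]
(248, 230) top 543 121.7 120 16 [437.  144.4] [437.8 143.6 119.6] side 981 120.9 120 337 [435.8 142.1] [434.  144.7 118.4]
(321, 218) top 418 102.7 100 0 None [456.4   5.7 100.2] side 625 100.4 100 222 [456.   2.] [454.8   4.9  98. ]
(465, 214) top 311 62.9 60 34 [ 460.  -283.1] [ 460.4 -282.6   59.7] side 225 59.7 60 79 [ 459.7 -284.9] [ 457.9 -280.9   58.4]
[255.94555354 127.25045372] [  5   6  27  26 551] [648.3 130.6  20. ]
[294.17830882 121.14154412] [  5   6  27  26 544] [658.7  52.2  20. ]
[333.24259259 115.20740741] [  6   6  26  26 540] [668.9 -27.9  20. ]
[371.44852941 109.46875   ] [  5   5  26  26 544] [ 679.  -106.5   20. ]
[79.05625708 80.72256687 79.25495382]
[[648.3, 131.1, 20.0], [658.6, 51.8, 20.0], [668.9, -27.6, 20.0], [679.1, -106.9, 20.0]] -82.63155584906109
[[ 457.23062027 -152.13509369   49.        ]
 [ 644.28720282  212.9179665    49.        ]]
top [ 458.76876375 -155.19991437   33.38874288] [ 495.38185449 -110.85719116   99.60864107] [ 419.4984803  -185.73691714    5.00250698]
side [ 456.03053366 -153.19130818   35.58764295] [ 484.3147717  -134.24710521   97.6289031 ] [ 435.21232844 -177.46899942    5.04589883]
slab z [array([649.3, 130.7,  18.2]), array([667.1, -21.2,  21.1]), array([602.5,  93.4,   7.2])]
```

Positions found so far:

| Jar | Jar position (x, y) | Target disc (x, y) |
|---|---|---|
| Tallest | (436, 143) | (648, 131) |
| Second | (455, 4) | (659, 52) |
| Third | (440, 287) | (669, -28) |
| Shortest | (460, -283) | (679, -107) |

I'll use tool y at 7.4°, across the row, so the fingers stay clear of neighbouring jars. First I move over the shortest jar.

play_rows(
  series=[
    [0.13,-0.13,0,0,0,-0.107],
    [0.25,-0.25,0,0,0,-0.214],
    [0.38,-0.38,0,0,0,-0.321],
    [0.5,-0.5,0,0,0,-0.428],
    [0.63,-0.63,0,0,0,-0.535],
    [0.75,-0.75,0,0,0,-0.642],
    [0.88,-0.88,0,0,0,-0.75],
    [1,-1,0,0,0,-0.856],
  ],
  fingers=1,
)

```text
t: 1.1
tool_pos: [310.8, -550.4, 230.8]
ee_rot: [[-0.134, 0.991, -0.001], [0.991, 0.134, 0.001], [0.001, -0.001, -1.0]]
wrist_force: [-0.5, 0.1, 0.2]
finger_gap: 85.3
gripper_force: 0.0
```

play_rows(
  series=[
    [0.27,0.2,0,0,0,0],
    [0.55,0.4,0,0,0,0],
    [0.82,0.6,0,0,0,0],
  ],
)

```text
t: 1.48
tool_pos: [360.0, -461.1, 230.9]
ee_rot: [[-0.128, 0.992, -0.001], [0.992, 0.128, 0.001], [0.001, -0.0, -1.0]]
wrist_force: [-0.1, -0.7, 0.9]
finger_gap: 85.3
gripper_force: 0.0
```

play_rows(
  series=[
    [0.27,0.2,0,0,0,0],
    [0.55,0.4,0,0,0,0],
    [0.82,0.6,0,0,0,0],
    [0.82,0.6,0,0,0,0],
    [0.82,0.6,0,0,0,0],
  ],
)

```text
t: 2.1
tool_pos: [408.3, -373.9, 231.1]
ee_rot: [[-0.128, 0.992, -0.001], [0.992, 0.128, -0.0], [-0.0, -0.001, -1.0]]
wrist_force: [-0.3, -1.2, -0.4]
finger_gap: 85.3
gripper_force: 0.0
```

```bash
cat >> h.py <<'E'
def aim(env,tgt,yaw=7.37):
    """tool-axis shift (units) and turn (units) from sensed pose to world tgt, tool y at yaw, z down"""
    from scipy.spatial.transform import Rotation as Ro
    s=env.sense(); R=np.array(s["ee_rot"]); c,n=np.cos(np.radians(yaw)),np.sin(np.radians(yaw))
    G=np.array([[-n,c,0],[c,n,0],[0,0,-1]])
    print("t",round(s["t"],2),"at",np.round(s["tool_pos"],1),"shift",(R.T@(np.array(tgt)-s["tool_pos"])/100).round(3),"turn",(Ro.from_matrix(R.T@G).as_rotvec(degrees=True)/90).round(3),"gap",round(s["finger_gap"],1),"F",np.round(s["wrist_force"],1))
def jar(s,c0,H,z0=0):
    P=cloud(s)[blue(s)]; P=P[np.hypot(*(P[:,:2]-c0).T)<45]
    m=P[(P[:,2]-z0>.3*H)&(P[:,2]-z0<.63*H)][:,:2]; k=P[P[:,2]-z0>.93*H]
    print("jar",len(P),len(m),circ(m,20+(H-60)/10,c0).round(1) if len(m)>20 else None,"knob",k.mean(0).round(1) if len(k) else None)
E
python3 - <<'E'
from h import *; from cell import env,eyes
aim(env,[460,-283,231])
s=eyes.snapshot("wrist"); cv2.imwrite("pics/w1.png",s["pixels"]); jar(s,[460,-283],60)
E
```

```text
t 2.1 at [ 408.3 -373.9  231.1] shift [0.836 0.629 0.   ] turn [-0.001  0.    -0.   ] gap 85.3 F [-0.3 -1.2 -0.4]
jar 9 9 None knob None
```

play_rows(
  series=[
    [0.28,0.21,0,0,0,0],
    [0.56,0.42,0.2,0,0,0],
    [0.84,0.63,0.5,0,0,0],
    [0.84,0.63,0.8,0,0,0],
    [0.84,0.63,0.8,0,0,0],
    [0.84,0.63,0.8,0,0,0],
  ],
)

```text
t: 2.9
tool_pos: [460.5, -283.5, 151.9]
ee_rot: [[-0.126, 0.992, 0.001], [0.992, 0.126, -0.001], [-0.001, 0.0, -1.0]]
wrist_force: [0.3, 0.2, 0.8]
finger_gap: 85.5
gripper_force: 0.0
```

Run:
```python
from h import *; from cell import env,eyes
aim(env,[460,-283,9])
s=eyes.snapshot("wrist"); cv2.imwrite("pics/w2.png",s["pixels"]); jar(s,[460,-283],60); print(s["T"].round(2).tolist())
```

```text
t 2.9 at [ 460.5 -283.5  151.9] shift [ 0.007 -0.006  1.429] turn [ 0.     0.001 -0.002] gap 85.5 F [0.3 0.2 0.8]
jar 7 7 None knob None
[[0.99, 0.12, 0.04, 452.74], [0.13, -0.95, -0.28, -212.81], [0.0, 0.28, -0.96, 294.16], [0.0, 0.0, 0.0, 1.0]]
```

View pics/w2.png

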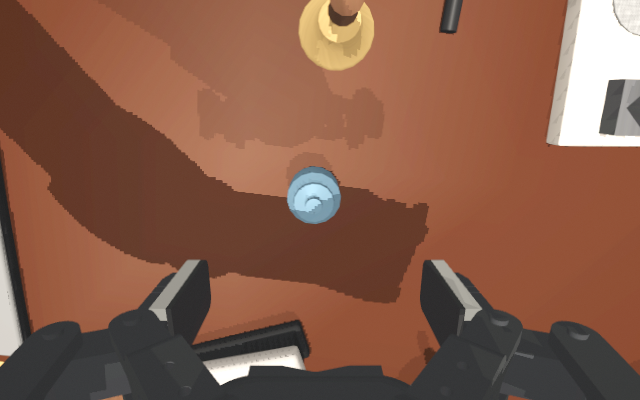

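The wrist view shows the jar at (314,195), midway between the fingers, which are near x 190 and 440. The bell is at (337,30). The blue mask needs a lower saturation threshold.

```bash
sed -i 's/(95,80,40),(118,255,255)/(90,45,40),(120,255,255)/' h.py
python3 - <<'E'
from h import *; from cell import env,eyes
s=eyes.snapshot("wrist"); jar(s,[460,-283],60)
E
```

```text
jar 2360 214 [ 461.2 -284.3] knob [ 461.  -283.5   59.7]
```

play_rows(
  series=[
    [0,0.01,0.3,0,0,0],
    [0,0.01,0.6,0,0,0],
    [0,0.01,0.85,0,0,0],
    [0,0.01,1,0,0,0],
  ],
)

```text
t: 3.5
tool_pos: [461.8, -282.6, 51.2]
ee_rot: [[-0.127, 0.992, 0.001], [0.992, 0.127, -0.001], [-0.001, 0.001, -1.0]]
wrist_force: [0.6, -0.9, 0.5]
finger_gap: 85.4
gripper_force: 0.0
```

play_rows(
  series=[
    [0,0,0.2,0,0,0],
    [0,0,0.35,0,0,0],
    [0,0,0.45,0,0,0],
    [0,0,0.45,0,0,0],
  ],
)

```text
t: 4.0
tool_pos: [461.4, -281.8, 5.9]
ee_rot: [[-0.128, 0.992, -0.001], [0.992, 0.128, 0.0], [0.0, -0.001, -1.0]]
wrist_force: [-1.0, -0.2, 0.6]
finger_gap: 85.1
gripper_force: 0.0
```

play_rows(
  series=[
    [0,0,0,0,0,0],
    [0,0,0,0,0,0],
    [0,0,0,0,0,0],
    [0,0,0,0,0,0],
    [0,0,0,0,0,0],
    [0,0,0,0,0,0],
  ],
  fingers=-1,
  squeeze=40,
)

```text
t: 4.75
tool_pos: [461.5, -282.0, 7.0]
ee_rot: [[-0.128, 0.992, 0.0], [0.992, 0.128, -0.001], [-0.001, -0.0, -1.0]]
wrist_force: [-1.7, -0.1, 5.6]
finger_gap: 38.6
gripper_force: 40.2
```

play_rows(
  series=[
    [0,0,-0.1,0,0,0],
    [0,0,-0.3,0,0,0],
    [0,0,-0.55,0,0,0],
    [0,0,-0.8,0,0,0],
    [0,0,-1,0,0,0],
  ],
)

```text
t: 5.38
tool_pos: [461.6, -281.8, 107.7]
ee_rot: [[-0.128, 0.992, 0.001], [0.992, 0.128, -0.0], [-0.0, 0.001, -1.0]]
wrist_force: [0.2, -0.2, -1.4]
finger_gap: 39.0
gripper_force: 40.4
```

play_rows(
  series=[
    [0.05,0.1,-0.2,0,0,0],
    [0.15,0.3,-0.35,0,0,0],
    [0.3,0.5,-0.35,0,0,0],
    [0.4,0.7,-0.35,0,0,0],
    [0.49,0.8,-0.35,0,0,0],
  ],
)

```text
t: 6.0
tool_pos: [535.8, -222.0, 141.3]
ee_rot: [[-0.129, 0.992, 0.001], [0.992, 0.129, 0.0], [0.0, 0.001, -1.0]]
wrist_force: [-0.3, 0.3, -1.1]
finger_gap: 38.7
gripper_force: 40.5
```

play_rows(
  series=[
    [0.1,0.2,0,0,0,0],
    [0.2,0.4,0,0,0,0],
    [0.35,0.6,0,0,0,0],
    [0.49,0.8,0,0,0,0],
  ],
)

```text
t: 6.5
tool_pos: [609.0, -162.9, 141.1]
ee_rot: [[-0.128, 0.992, -0.0], [0.992, 0.128, 0.0], [0.0, 0.0, -1.0]]
wrist_force: [-0.7, -0.2, -1.9]
finger_gap: 38.8
gripper_force: 40.5
```

play_rows(
  series=[
    [0.1,0.2,0,0,0,0],
    [0.25,0.4,0,0,0,0],
    [0.4,0.6,0,0,0,0],
    [0.48,0.73,0,0,0,0],
    [0.48,0.78,0,0,0,0],
    [0.48,0.78,0,0,0,0],
    [0.48,0.78,0,0,0,0],
  ],
)

```text
t: 7.38
tool_pos: [678.0, -107.9, 141.1]
ee_rot: [[-0.127, 0.992, -0.001], [0.992, 0.127, -0.001], [-0.001, -0.001, -1.0]]
wrist_force: [-0.0, -0.9, -1.2]
finger_gap: 39.1
gripper_force: 40.5
```

Run:
```python
from h import *; from cell import env,eyes
aim(env,[679.3,-105.9,28])
s=eyes.snapshot("wrist"); cv2.imwrite("pics/w3.png",s["pixels"]); p=env.sense()["tool_pos"]; jar(s,p[:2],60,p[2]-7)
```

```text
t 7.38 at [ 678.  -107.9  141.1] shift [0.019 0.017 1.131] turn [-0.001  0.    -0.001] gap 39.1 F [-0.  -0.9 -1.2]
jar 11691 1991 [ 679.6 -109.7] knob [ 679.3 -108.3  193.4]
```

View pics/w3.png

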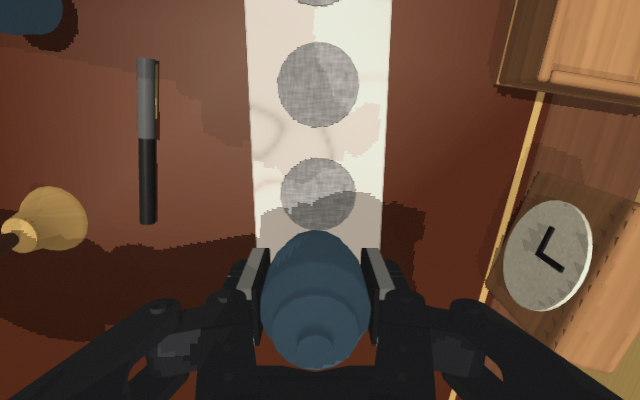

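The jar is held upright, and the next two discs show at (318,193) and (318,84). I'll use these to refine the disc row.

Run:
```python
from h import *; from cell import env,eyes
s=eyes.snapshot("wrist")
# ellipse centers + orientation via plane
print(plane(s,[(318,193.5),(318,84.5)],20).round(1))
sub=s["pixels"].max(2)
for u,v in((318,84),):
    m=((sub[30:140,265:372]<195)).astype(np.uint8); k,l,st,ce=cv2.connectedComponentsWithStats(cv2.morphologyEx(m,cv2.MORPH_OPEN,np.ones((5,5))));i=1+np.argmax(st[1:,4]);print(st[i],plane(s,[ce[i]+[265,30]],20))
p=cloud(s);print(p[84,318],p[193,318])
```

```text
[[ 681.5 -106.5   20. ]
 [ 671.3  -28.    20. ]]
[  12   12   81   86 5453] [[670.97770114 -27.95569093  20.        ]]
[671.28239514 -27.62761894  19.21473074] [ 681.46071519 -106.10094473   19.94332038]
```

play_rows(
  series=[
    [0.02,0.02,0.1,0,0,0],
    [0.02,0.02,0.3,0,0,0],
    [0.02,0.02,0.5,0,0,0],
    [0.02,0.02,0.7,0,0,0],
    [0.02,0.02,0.85,0,0,0],
    [0.02,0.02,0.95,0,0,0],
    [0.02,0.02,0.98,0,0,0],
  ],
)

```text
t: 8.35
tool_pos: [680.4, -104.1, 42.5]
ee_rot: [[-0.128, 0.992, -0.001], [0.992, 0.128, 0.0], [0.0, -0.001, -1.0]]
wrist_force: [0.5, 0.9, -0.4]
finger_gap: 39.0
gripper_force: 40.5
```

play_rows(
  series=[
    [0,0,0.06,0,0,0],
    [0,0,0.11,0,0,0],
    [0,0,0.14,0,0,0],
    [0,0,0.16,0,0,0],
    [0,0,0.16,0,0,0],
  ],
)

```text
t: 8.98
tool_pos: [680.7, -104.2, 27.3]
ee_rot: [[-0.128, 0.992, 0.0], [0.992, 0.128, -0.0], [-0.0, 0.0, -1.0]]
wrist_force: [-0.4, -0.7, -1.1]
finger_gap: 39.1
gripper_force: 40.5
```

play_rows(
  series=[
    [0,0,0.01,0,0,0],
    [0,0,0.01,0,0,0],
    [0,0,0.01,0,0,0],
  ],
)

```text
t: 9.35
tool_pos: [680.8, -104.3, 27.1]
ee_rot: [[-0.128, 0.992, 0.0], [0.992, 0.128, -0.0], [-0.0, 0.0, -1.0]]
wrist_force: [-1.6, -0.5, 5.3]
finger_gap: 38.7
gripper_force: 41.0
```

play_rows(
  series=[
    [0,0,0,0,0,0],
    [0,0,0,0,0,0],
    [0,0,0,0,0,0],
    [0,0,0,0,0,0],
    [0,0,0,0,0,0],
  ],
  fingers=1,
)

```text
t: 9.98
tool_pos: [680.6, -104.2, 26.2]
ee_rot: [[-0.128, 0.992, -0.0], [0.992, 0.128, 0.0], [0.0, -0.0, -1.0]]
wrist_force: [0.5, -0.3, -0.2]
finger_gap: 85.4
gripper_force: 0.0
```

play_rows(
  series=[
    [0,0,-0.15,0,0,0],
    [0,0,-0.4,0,0,0],
    [0,0,-0.7,0,0,0],
    [0,0,-1,0,0,0],
    [0,0,-1,0,0,0],
  ],
)

```text
t: 10.6
tool_pos: [683.1, -104.3, 130.3]
ee_rot: [[-0.128, 0.992, 0.007], [0.992, 0.128, -0.001], [-0.001, 0.007, -1.0]]
wrist_force: [0.5, -0.4, -0.9]
finger_gap: 85.1
gripper_force: 0.0
```

Run:
```python
from h import *; from cell import env,eyes
aim(env,[456,3.5,145])
s=eyes.snapshot("wrist"); cv2.imwrite("pics/w4.png",s["pixels"]); jar(s,[680,-107],60,20)
s=eyes.snapshot("top"); jar(s,[680,-107],60,20); cv2.imwrite("pics/t4.png",s["pixels"])
```

```text
t 10.6 at [ 683.1 -104.3  130.3] shift [ 1.359 -2.114 -0.164] turn [ 0.004  0.001 -0.   ] gap 85.1 F [ 0.5 -0.4 -0.9]
jar 3235 345 [ 682.8 -106.1] knob [ 682.5 -105.3   79.6]
jar 308 33 [ 681.  -104.8] knob [663.2 -88.1 281.8]
```

View pics/w4.png

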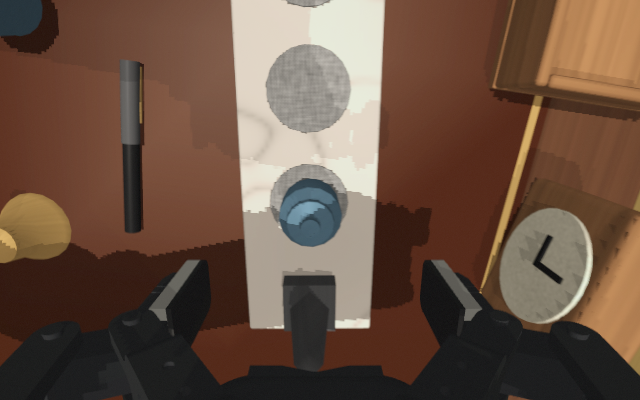

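The shortest jar is about 1 mm from its disc centre. Next is the second tallest.

play_rows(
  series=[
    [0.1,-0.2,-0.1,0,0,0],
    [0.3,-0.45,-0.1,0,0,0],
    [0.45,-0.7,-0.1,0,0,0],
  ],
)

```text
t: 11.08
tool_pos: [603.5, -67.8, 135.1]
ee_rot: [[-0.129, 0.992, -0.002], [0.992, 0.129, 0.001], [0.001, -0.002, -1.0]]
wrist_force: [-0.5, 0.5, -0.3]
finger_gap: 85.2
gripper_force: 0.0
```

play_rows(
  series=[
    [0.2,-0.25,-0.1,0,0,0],
    [0.35,-0.5,-0.1,0,0,0],
    [0.45,-0.7,-0.1,0,0,0],
  ],
)

```text
t: 11.45
tool_pos: [527.9, -32.2, 145.3]
ee_rot: [[-0.129, 0.992, -0.003], [0.992, 0.129, 0.0], [0.001, -0.003, -1.0]]
wrist_force: [0.7, 0.4, -0.1]
finger_gap: 85.6
gripper_force: 0.0
```

play_rows(
  series=[
    [0.2,-0.25,-0.1,0,0,0],
    [0.35,-0.5,-0.1,0,0,0],
    [0.45,-0.65,-0.1,0,0,0],
    [0.46,-0.7,-0.1,0,0,0],
    [0.46,-0.7,-0.1,0,0,0],
    [0.46,-0.7,-0.1,0,0,0],
  ],
)

```text
t: 12.2
tool_pos: [456.1, 3.3, 156.3]
ee_rot: [[-0.127, 0.992, 0.001], [0.992, 0.127, 0.0], [0.0, 0.001, -1.0]]
wrist_force: [0.4, 0.1, -0.2]
finger_gap: 85.4
gripper_force: 0.0
```

Run:
```python
from h import *; from cell import env,eyes
aim(env,[455.5,4,40])
s=eyes.snapshot("wrist"); jar(s,[455.5,4],100);
```

```text
t 12.2 at [456.1   3.3 156.3] shift [ 0.007 -0.007  1.163] turn [ 0.001 -0.    -0.001] gap 85.4 F [ 0.4  0.1 -0.2]
jar 4185 440 [459.4   3.5] knob [459.1   4.5  99.5]
```

play_rows(
  series=[
    [0,0.02,0.25,0,0,0],
    [0,0.02,0.5,0,0,0],
    [0,0.02,0.75,0,0,0],
    [0,0.02,0.9,0,0,0],
    [0,0.02,1,0,0,0],
  ],
)

```text
t: 12.88
tool_pos: [457.4, 3.8, 55.4]
ee_rot: [[-0.128, 0.992, -0.0], [0.992, 0.128, -0.0], [-0.0, -0.0, -1.0]]
wrist_force: [0.4, 0.3, -0.5]
finger_gap: 85.4
gripper_force: 0.0
```

play_rows(
  series=[
    [0,0,0.15,0,0,0],
    [0,0,0.23,0,0,0],
    [0,0,0.23,0,0,0],
  ],
)

```text
t: 13.25
tool_pos: [456.9, 4.0, 33.0]
ee_rot: [[-0.128, 0.992, -0.001], [0.992, 0.128, -0.0], [-0.0, -0.001, -1.0]]
wrist_force: [-0.2, -0.3, 0.4]
finger_gap: 85.5
gripper_force: 0.0
```

play_rows(
  series=[
    [0,0,0,0,0,0],
    [0,0,0,0,0,0],
    [0,0,0,0,0,0],
    [0,0,0,0,0,0],
    [0,0,0,0,0,0],
    [0,0,0,0,0,0],
  ],
  fingers=-1,
  squeeze=45,
)

```text
t: 14.0
tool_pos: [457.4, 4.0, 34.0]
ee_rot: [[-0.128, 0.992, 0.001], [0.992, 0.128, -0.0], [-0.0, 0.001, -1.0]]
wrist_force: [-0.3, -0.5, 5.6]
finger_gap: 46.5
gripper_force: 45.8
```

play_rows(
  series=[
    [0,0,-0.1,0,0,0],
    [0,0,-0.3,0,0,0],
    [0,0,-0.55,0,0,0],
    [0,0,-0.75,0,0,0],
    [0,0,-0.85,0,0,0],
    [0,0,-0.9,0,0,0],
  ],
)

```text
t: 14.75
tool_pos: [456.6, 3.8, 123.7]
ee_rot: [[-0.128, 0.992, 0.0], [0.992, 0.128, -0.0], [-0.0, 0.0, -1.0]]
wrist_force: [0.2, 0.5, -3.2]
finger_gap: 46.5
gripper_force: 47.1
```

play_rows(
  series=[
    [0,0.1,0,0,0,0],
    [0.02,0.3,0,0,0,0],
    [0.04,0.5,0,0,0,0],
    [0.07,0.7,0,0,0,0],
  ],
)

```text
t: 15.25
tool_pos: [526.3, 20.1, 122.4]
ee_rot: [[-0.128, 0.992, -0.001], [0.992, 0.128, 0.0], [0.0, -0.001, -1.0]]
wrist_force: [0.2, 0.5, -2.9]
finger_gap: 46.9
gripper_force: 47.1
```

play_rows(
  series=[
    [0.02,0.2,0,0,0,0],
    [0.03,0.4,0,0,0,0],
    [0.05,0.6,0,0,0,0],
    [0.07,0.7,0,0,0,0],
  ],
)

```text
t: 15.75
tool_pos: [595.2, 36.2, 122.3]
ee_rot: [[-0.128, 0.992, -0.0], [0.992, 0.128, 0.0], [0.0, -0.0, -1.0]]
wrist_force: [-0.3, 0.1, -2.7]
finger_gap: 46.4
gripper_force: 47.0
```

play_rows(
  series=[
    [0.02,0.2,0,0,0,0],
    [0.04,0.4,0,0,0,0],
    [0.06,0.55,0,0,0,0],
    [0.08,0.63,0,0,0,0],
    [0.08,0.66,0,0,0,0],
    [0.08,0.66,0,0,0,0],
    [0.08,0.66,0,0,0,0],
  ],
)

```text
t: 16.62
tool_pos: [657.6, 51.9, 123.2]
ee_rot: [[-0.128, 0.992, -0.001], [0.992, 0.128, -0.0], [-0.0, -0.001, -1.0]]
wrist_force: [-0.5, -0.1, -2.8]
finger_gap: 46.5
gripper_force: 47.0
```

Run:
```python
from h import *; from cell import env,eyes
aim(env,[659.3,52,53])
s=eyes.snapshot("wrist"); cv2.imwrite("pics/w5.png",s["pixels"]); p=env.sense()["tool_pos"]; jar(s,p[:2],100,p[2]-33)
```

```text
t 16.62 at [657.6  51.9 123.2] shift [-0.001  0.018  0.702] turn [-0.001  0.    -0.   ] gap 46.5 F [-0.5 -0.1 -2.8]
jar 17370 3049 [659.1  51.4] knob [658.2  57.1 187.3]
```

View pics/w5.png

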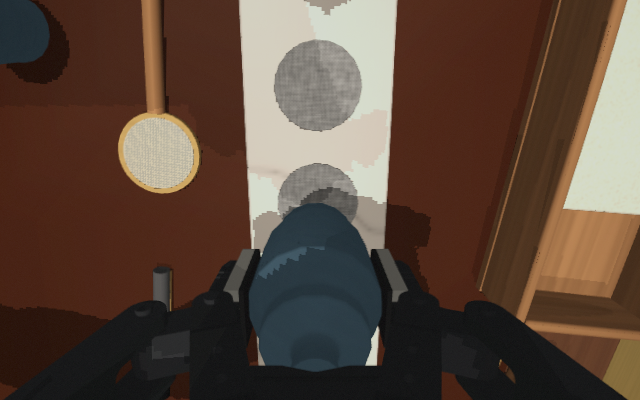

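The jar is upright in the grip. The target disc is partly hidden at (318,200), and the next disc is fully visible at (318,85).

Run:
```python
from h import *
import json; from cell import eyes
s=eyes.snapshot("wrist"); a=plane(s,[(318,84.5)],20)[0]; print(a.round(1),(a[:2]+80*np.array([.128,-.992])).round(1))
```

```text
[650.9 131.1  20. ] [661.1  51.7]
```

play_rows(
  series=[
    [0,0.02,0.1,0,0,0],
    [0,0.02,0.25,0,0,0],
    [0,0.02,0.4,0,0,0],
    [0,0.02,0.52,0,0,0],
    [0,0.02,0.62,0,0,0],
    [0,0.02,0.67,0,0,0],
    [0,0.02,0.7,0,0,0],
    [0,0.02,0.7,0,0,0],
  ],
)

```text
t: 17.73
tool_pos: [660.3, 52.5, 54.1]
ee_rot: [[-0.128, 0.992, -0.0], [0.992, 0.128, -0.0], [-0.0, -0.0, -1.0]]
wrist_force: [-2.3, -0.7, 1.5]
finger_gap: 46.7
gripper_force: 47.4
```

play_rows(
  series=[
    [0,0,0,0,0,0],
    [0,0,0,0,0,0],
    [0,0,0,0,0,0],
    [0,0,0,0,0,0],
    [0,0,0,0,0,0],
  ],
  fingers=1,
)

```text
t: 18.35
tool_pos: [660.4, 52.5, 53.3]
ee_rot: [[-0.128, 0.992, 0.0], [0.992, 0.128, 0.0], [0.0, 0.0, -1.0]]
wrist_force: [0.0, -0.3, -0.6]
finger_gap: 85.4
gripper_force: 0.0
```

play_rows(
  series=[
    [0,0,-0.15,0,0,0],
    [0,0,-0.4,0,0,0],
    [0,0,-0.7,0,0,0],
    [0,0,-0.9,0,0,0],
    [0,0,-1,0,0,0],
    [0,0,-1,0,0,0],
  ],
)

```text
t: 19.1
tool_pos: [660.6, 52.5, 153.9]
ee_rot: [[-0.128, 0.992, 0.001], [0.992, 0.128, 0.0], [-0.0, 0.001, -1.0]]
wrist_force: [0.1, 0.1, -0.2]
finger_gap: 85.5
gripper_force: 0.0
```

Run:
```python
from h import *; from cell import env,eyes
aim(env,[440,287,160])
s=eyes.snapshot("wrist"); jar(s,[660,52],100,20)
```

```text
t 19.1 at [660.6  52.5 153.9] shift [ 2.609 -1.887 -0.063] turn [ 0.001  0.    -0.   ] gap 85.5 F [ 0.1  0.1 -0.2]
jar 5069 574 [662.3  52. ] knob [662.   53.2 119.4]
```

play_rows(
  series=[
    [0.05,-0.1,-0.15,0,0,0],
    [0.2,-0.3,-0.2,0,0,0],
    [0.3,-0.5,-0.2,0,0,0],
    [0.4,-0.7,-0.2,0,0,0],
  ],
)

```text
t: 19.65
tool_pos: [584.1, 83.8, 173.5]
ee_rot: [[-0.129, 0.992, -0.001], [0.992, 0.129, -0.0], [0.0, -0.001, -1.0]]
wrist_force: [0.6, -0.6, 1.3]
finger_gap: 85.5
gripper_force: 0.0
```

play_rows(
  series=[
    [0.15,-0.25,0,0,0,0],
    [0.3,-0.5,0,0,0,0],
    [0.4,-0.7,0,0,0,0],
  ],
)

```text
t: 20.02
tool_pos: [508.9, 114.7, 173.4]
ee_rot: [[-0.13, 0.992, -0.001], [0.992, 0.13, -0.0], [0.0, -0.001, -1.0]]
wrist_force: [0.4, 1.0, -0.5]
finger_gap: 85.4
gripper_force: 0.0
```

play_rows(
  series=[
    [0.15,-0.25,0,0,0,0],
    [0.3,-0.5,0,0,0,0],
    [0.39,-0.65,0,0,0,0],
    [0.39,-0.7,0,0,0,0],
    [0.39,-0.7,0,0,0,0],
    [0.39,-0.7,0,0,0,0],
  ],
)

```text
t: 20.78
tool_pos: [437.9, 143.2, 173.4]
ee_rot: [[-0.127, 0.992, 0.001], [0.992, 0.127, 0.0], [0.0, 0.001, -1.0]]
wrist_force: [-1.7, -0.1, -0.2]
finger_gap: 85.5
gripper_force: 0.0
```

Run:
```python
from h import *; from cell import env,eyes
aim(env,[436.5,143.5,53])
s=eyes.snapshot("wrist"); jar(s,[436.5,143.5],120); cv2.imwrite("pics/w6.png",s["pixels"])
```

```text
t 20.77 at [437.9 143.2 173.4] shift [ 0.005 -0.015  1.204] turn [ 0.001 -0.    -0.001] gap 85.5 F [-1.7 -0.1 -0.2]
jar 4820 489 [439.1 143.3] knob [438.9 144.5 119.4]
```

View pics/w6.png

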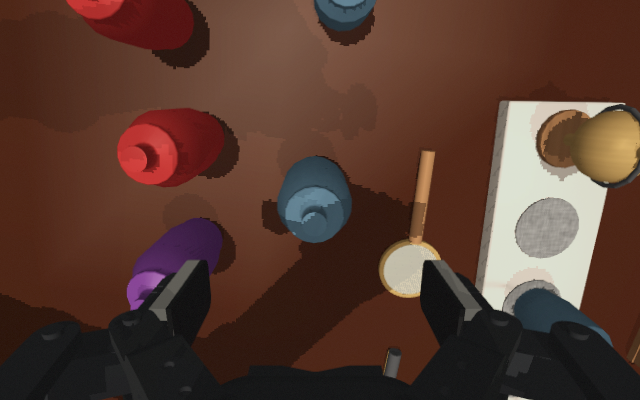

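The tallest jar is centred at (315,200), and the purple and red look-alikes stand clear of the fingers. I'm descending now.

play_rows(
  series=[
    [0,0,0.2,0,0,0],
    [0,0,0.45,0,0,0],
    [0,0,0.7,0,0,0],
    [0,0,0.9,0,0,0],
    [0,0,1,0,0,0],
  ],
)

```text
t: 21.45
tool_pos: [437.1, 143.3, 72.2]
ee_rot: [[-0.128, 0.992, -0.001], [0.992, 0.128, -0.001], [-0.0, -0.001, -1.0]]
wrist_force: [-0.2, 0.7, 0.7]
finger_gap: 85.5
gripper_force: 0.0
```

play_rows(
  series=[
    [0,0,0.12,0,0,0],
    [0,0,0.2,0,0,0],
    [0,0,0.23,0,0,0],
    [0,0,0.23,0,0,0],
  ],
)

```text
t: 21.95
tool_pos: [436.9, 143.6, 50.3]
ee_rot: [[-0.128, 0.992, 0.0], [0.992, 0.128, 0.0], [0.0, 0.0, -1.0]]
wrist_force: [0.1, 0.2, 0.0]
finger_gap: 85.8
gripper_force: 0.0
```

play_rows(
  series=[
    [0,0,0,0,0,0],
    [0,0,0,0,0,0],
    [0,0,0,0,0,0],
    [0,0,0,0,0,0],
    [0,0,0,0,0,0],
    [0,0,0,0,0,0],
  ],
  fingers=-1,
  squeeze=50,
)

```text
t: 22.7
tool_pos: [437.1, 143.6, 50.9]
ee_rot: [[-0.128, 0.992, 0.001], [0.992, 0.128, 0.0], [0.0, 0.001, -1.0]]
wrist_force: [-0.4, 0.1, 5.4]
finger_gap: 50.4
gripper_force: 51.2
```

play_rows(
  series=[
    [0,0,-0.1,0,0,0],
    [0,0,-0.3,0,0,0],
    [0,0,-0.55,0,0,0],
    [0,0,-0.75,0,0,0],
    [0,0,-0.85,0,0,0],
    [0,0,-0.9,0,0,0],
  ],
)

```text
t: 23.45
tool_pos: [436.6, 143.3, 140.7]
ee_rot: [[-0.128, 0.992, 0.0], [0.992, 0.128, -0.0], [-0.0, 0.0, -1.0]]
wrist_force: [0.9, -0.1, -3.6]
finger_gap: 50.8
gripper_force: 52.9
```

play_rows(
  series=[
    [-0.02,0.1,0,0,0,0],
    [-0.05,0.3,0,0,0,0],
    [-0.09,0.5,0,0,0,0],
    [-0.13,0.7,0,0,0,0],
  ],
)

```text
t: 23.95
tool_pos: [508.8, 139.3, 139.3]
ee_rot: [[-0.128, 0.992, -0.001], [0.992, 0.128, -0.0], [-0.0, -0.001, -1.0]]
wrist_force: [0.7, 0.7, -2.4]
finger_gap: 50.5
gripper_force: 52.9
```

play_rows(
  series=[
    [-0.04,0.2,0,0,0,0],
    [-0.08,0.4,0,0,0,0],
    [-0.11,0.6,0,0,0,0],
    [-0.13,0.7,0,0,0,0],
  ],
)

```text
t: 24.45
tool_pos: [580.3, 135.3, 139.2]
ee_rot: [[-0.127, 0.992, -0.001], [0.992, 0.127, -0.0], [-0.0, -0.001, -1.0]]
wrist_force: [0.1, 0.1, -3.6]
finger_gap: 50.5
gripper_force: 52.9
```

play_rows(
  series=[
    [-0.04,0.2,0,0,0,0],
    [-0.08,0.4,0,0,0,0],
    [-0.11,0.57,0,0,0,0],
    [-0.13,0.65,0,0,0,0],
    [-0.13,0.69,0,0,0,0],
    [-0.13,0.69,0,0,0,0],
    [-0.13,0.69,0,0,0,0],
  ],
)

```text
t: 25.32
tool_pos: [648.2, 131.8, 140.2]
ee_rot: [[-0.129, 0.992, -0.001], [0.992, 0.129, -0.0], [-0.0, -0.001, -1.0]]
wrist_force: [-0.2, -0.5, -2.8]
finger_gap: 50.4
gripper_force: 52.9
```

Run:
```python
from h import *; from cell import env,eyes
aim(env,[649,131.3,70.3])
s=eyes.snapshot("wrist"); cv2.imwrite("pics/w7.png",s["pixels"]); p=env.sense()["tool_pos"]; jar(s,p[:2],120,p[2]-50.3)
```

```text
t 25.32 at [648.2 131.8 140.2] shift [-0.006  0.008  0.699] turn [-0.001  0.     0.   ] gap 50.4 F [-0.2 -0.5 -2.8]
jar 19574 3113 [649.7 131.6] knob [648.6 138.3 205.9]
```

View pics/w7.png

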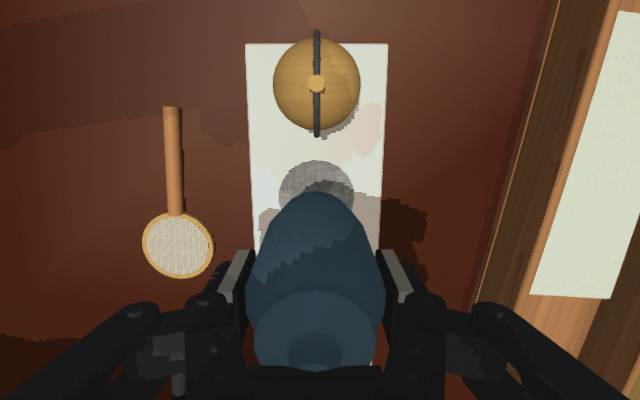

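The tallest jar is over its disc at (317,190), and the globe at (317,85) is clear. I'm lowering it.

play_rows(
  series=[
    [0,0.01,0.1,0,0,0],
    [0,0.01,0.25,0,0,0],
    [0,0.01,0.4,0,0,0],
    [0,0.01,0.52,0,0,0],
    [0,0.01,0.62,0,0,0],
    [0,0.01,0.67,0,0,0],
    [0,0.01,0.7,0,0,0],
    [0,0.01,0.7,0,0,0],
  ],
)

```text
t: 26.38
tool_pos: [650.1, 131.9, 71.1]
ee_rot: [[-0.128, 0.992, 0.0], [0.992, 0.128, -0.0], [-0.0, 0.0, -1.0]]
wrist_force: [-1.7, -0.9, 0.3]
finger_gap: 50.1
gripper_force: 53.2
```

play_rows(
  series=[
    [0,0,0,0,0,0],
    [0,0,0,0,0,0],
    [0,0,0,0,0,0],
    [0,0,0,0,0,0],
    [0,0,0,0,0,0],
  ],
  fingers=1,
)

```text
t: 27.0
tool_pos: [650.1, 131.8, 70.3]
ee_rot: [[-0.128, 0.992, 0.0], [0.992, 0.128, 0.0], [0.0, 0.0, -1.0]]
wrist_force: [0.8, 0.5, 0.3]
finger_gap: 85.5
gripper_force: 0.0
```

play_rows(
  series=[
    [0,0,-0.15,0,0,0],
    [0,0,-0.4,0,0,0],
    [0,0,-0.7,0,0,0],
    [0,0,-0.9,0,0,0],
    [0,0,-1,0,0,0],
    [0,0,-1,0,0,0],
  ],
)

```text
t: 27.75
tool_pos: [650.3, 131.8, 170.9]
ee_rot: [[-0.128, 0.992, 0.001], [0.992, 0.128, 0.0], [0.0, 0.001, -1.0]]
wrist_force: [0.2, -0.5, -0.4]
finger_gap: 85.2
gripper_force: 0.0
```

Run:
```python
from h import *; from cell import env,eyes
aim(env,[440,287,170])
s=eyes.snapshot("wrist"); jar(s,[649,131],120,20)
```

```text
t 27.75 at [650.3 131.8 170.9] shift [ 1.809 -1.887  0.007] turn [ 0.001 -0.    -0.   ] gap 85.2 F [ 0.2 -0.5 -0.4]
jar 5875 632 [652.1 131.5] knob [651.8 132.8 139.3]
```

play_rows(
  series=[
    [0.1,-0.15,0,0,0,0],
    [0.3,-0.4,0,0,0,0],
    [0.6,-0.65,0,0,0,0],
    [0.9,-0.94,0,0,0,0],
  ],
)

```text
t: 28.3
tool_pos: [542.6, 210.0, 169.3]
ee_rot: [[-0.129, 0.992, -0.002], [0.992, 0.129, -0.0], [0.0, -0.002, -1.0]]
wrist_force: [0.2, 1.5, -0.2]
finger_gap: 85.4
gripper_force: 0.0
```

play_rows(
  series=[
    [0.25,-0.3,0,0,0,0],
    [0.5,-0.55,0.1,0,0,0],
    [0.75,-0.8,0.2,0,0,0],
    [0.9,-0.94,0.25,0,0,0],
    [0.9,-0.94,0.25,0,0,0],
    [0.9,-0.94,0.25,0,0,0],
  ],
)

```text
t: 29.05
tool_pos: [440.6, 285.5, 145.1]
ee_rot: [[-0.128, 0.992, -0.0], [0.992, 0.128, -0.001], [-0.001, -0.0, -1.0]]
wrist_force: [-0.9, -0.2, -0.1]
finger_gap: 85.5
gripper_force: 0.0
```

Run:
```python
from h import *; from cell import env,eyes
aim(env,[440,287,20])
s=eyes.snapshot("wrist"); jar(s,[440,287],80)
```

```text
t 29.05 at [440.6 285.5 145.1] shift [ 0.017 -0.004  1.251] turn [-0.     0.001 -0.   ] gap 85.5 F [-0.9 -0.2 -0.1]
jar 2577 325 [442.  286.8] knob [442.6 287.   79.5]
```

play_rows(
  series=[
    [0.01,0,0.2,0,0,0],
    [0.01,0,0.45,0,0,0],
    [0.01,0,0.7,0,0,0],
    [0.01,0,0.9,0,0,0],
    [0.01,0,1,0,0,0],
  ],
)

```text
t: 29.72
tool_pos: [441.1, 286.1, 44.4]
ee_rot: [[-0.126, 0.992, -0.0], [0.992, 0.126, -0.001], [-0.001, -0.001, -1.0]]
wrist_force: [-0.5, -0.0, -0.2]
finger_gap: 85.2
gripper_force: 0.0
```

play_rows(
  series=[
    [0,0,0.15,0,0,0],
    [0,0,0.25,0,0,0],
    [0,0,0.28,0,0,0],
    [0,0,0.28,0,0,0],
  ],
)

```text
t: 30.22
tool_pos: [440.4, 287.3, 17.3]
ee_rot: [[-0.128, 0.992, 0.0], [0.992, 0.128, -0.0], [-0.0, 0.0, -1.0]]
wrist_force: [1.1, -1.0, 0.5]
finger_gap: 85.1
gripper_force: 0.0
```

play_rows(
  series=[
    [0,0,0,0,0,0],
    [0,0,0,0,0,0],
    [0,0,0,0,0,0],
    [0,0,0,0,0,0],
    [0,0,0,0,0,0],
    [0,0,0,0,0,0],
  ],
  fingers=-1,
  squeeze=42,
)

```text
t: 30.98
tool_pos: [440.5, 287.3, 17.8]
ee_rot: [[-0.128, 0.992, 0.001], [0.992, 0.128, 0.0], [0.0, 0.001, -1.0]]
wrist_force: [-1.1, -1.5, 5.9]
finger_gap: 42.8
gripper_force: 42.6
```

play_rows(
  series=[
    [0,0,-0.1,0,0,0],
    [0,0,-0.3,0,0,0],
    [0,0,-0.55,0,0,0],
    [0,0,-0.8,0,0,0],
    [0,0,-1,0,0,0],
  ],
)

```text
t: 31.6
tool_pos: [440.2, 286.9, 118.4]
ee_rot: [[-0.128, 0.992, 0.0], [0.992, 0.128, 0.0], [0.0, 0.0, -1.0]]
wrist_force: [0.3, -1.5, -2.4]
finger_gap: 42.7
gripper_force: 43.1
```

play_rows(
  series=[
    [-0.1,0.05,-0.15,0,0,0],
    [-0.25,0.15,-0.3,0,0,0],
    [-0.45,0.25,-0.4,0,0,0],
    [-0.7,0.35,-0.4,0,0,0],
    [-0.9,0.4,-0.4,0,0,0],
  ],
)

```text
t: 32.22
tool_pos: [492.4, 200.6, 157.3]
ee_rot: [[-0.126, 0.992, -0.0], [0.992, 0.126, -0.001], [-0.001, -0.0, -1.0]]
wrist_force: [-0.2, 0.9, -2.0]
finger_gap: 42.2
gripper_force: 43.1
```

play_rows(
  series=[
    [-0.25,0.08,0,0,0,0],
    [-0.5,0.16,0,0,0,0],
    [-0.75,0.24,0,0,0,0],
    [-1,0.3,0,0,0,0],
  ],
)

```text
t: 32.72
tool_pos: [534.3, 105.6, 157.1]
ee_rot: [[-0.127, 0.992, -0.001], [0.992, 0.127, -0.001], [-0.001, -0.001, -1.0]]
wrist_force: [-0.7, -0.5, -2.0]
finger_gap: 42.8
gripper_force: 43.1
```

play_rows(
  series=[
    [-0.25,0.1,0,0,0,0],
    [-0.5,0.2,0,0,0,0],
    [-0.75,0.3,0,0,0,0],
    [-1,0.4,0,0,0,0],
  ],
)

```text
t: 33.22
tool_pos: [586.4, 11.5, 157.0]
ee_rot: [[-0.127, 0.992, -0.002], [0.992, 0.127, -0.001], [-0.0, -0.002, -1.0]]
wrist_force: [0.8, -0.1, -2.3]
finger_gap: 42.7
gripper_force: 43.1
```

play_rows(
  series=[
    [-0.2,0.2,0,0,0,0],
    [-0.35,0.4,0,0,0,0],
    [-0.48,0.6,0,0,0,0],
    [-0.51,0.73,0,0,0,0],
    [-0.51,0.77,0,0,0,0],
    [-0.51,0.77,0,0,0,0],
    [-0.51,0.77,0,0,0,0],
  ],
)

```text
t: 34.1
tool_pos: [668.6, -26.3, 157.2]
ee_rot: [[-0.13, 0.992, -0.001], [0.992, 0.13, 0.0], [0.0, -0.001, -1.0]]
wrist_force: [-0.6, -0.1, -1.3]
finger_gap: 42.7
gripper_force: 43.1
```

Run:
```python
from h import *; from cell import env,eyes
aim(env,[669.6,-27.4,37.3])
s=eyes.snapshot("wrist"); cv2.imwrite("pics/w8.png",s["pixels"]); p=env.sense()["tool_pos"]; jar(s,p[:2],80,p[2]-17.3)
```

```text
t 34.1 at [668.6 -26.3 157.2] shift [-0.013  0.01   1.199] turn [-0.001 -0.     0.001] gap 42.7 F [-0.6 -0.1 -1.3]
jar 14977 2645 [670.  -26.6] knob [669.5 -22.8 218.3]
```

View pics/w8.png

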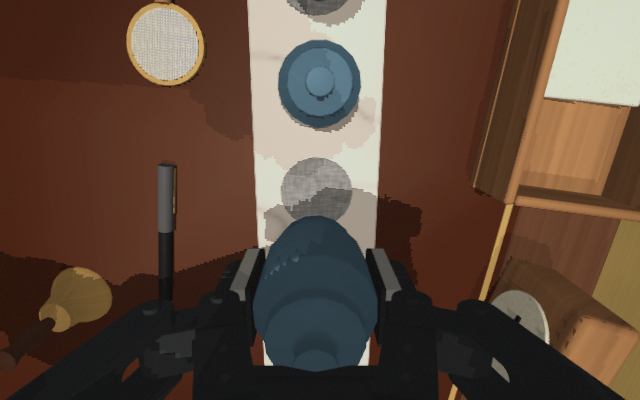

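The third jar is over its disc at (317,188), with the second jar seen at (319,82). I'm lowering it.

play_rows(
  series=[
    [-0.01,0.01,0.1,0,0,0],
    [-0.01,0.01,0.25,0,0,0],
    [-0.01,0.01,0.45,0,0,0],
    [-0.01,0.01,0.65,0,0,0],
    [-0.01,0.01,0.8,0,0,0],
    [-0.01,0.01,0.9,0,0,0],
  ],
)

```text
t: 34.9
tool_pos: [670.2, -27.8, 65.7]
ee_rot: [[-0.128, 0.992, -0.002], [0.992, 0.128, 0.0], [0.0, -0.002, -1.0]]
wrist_force: [0.5, 0.0, -2.0]
finger_gap: 42.7
gripper_force: 43.1
```

play_rows(
  series=[
    [0,0,0.1,0,0,0],
    [0,0,0.2,0,0,0],
    [0,0,0.26,0,0,0],
    [0,0,0.3,0,0,0],
    [0,0,0.3,0,0,0],
    [0,0,0.3,0,0,0],
  ],
)

```text
t: 35.65
tool_pos: [671.0, -27.8, 37.9]
ee_rot: [[-0.128, 0.992, 0.001], [0.992, 0.128, -0.0], [-0.0, 0.001, -1.0]]
wrist_force: [-1.6, -0.2, 2.7]
finger_gap: 42.6
gripper_force: 43.4
```

play_rows(
  series=[
    [0,0,0,0,0,0],
    [0,0,0,0,0,0],
    [0,0,0,0,0,0],
    [0,0,0,0,0,0],
    [0,0,0,0,0,0],
  ],
  fingers=1,
)

```text
t: 36.28
tool_pos: [670.7, -27.8, 37.3]
ee_rot: [[-0.128, 0.992, -0.0], [0.992, 0.128, 0.0], [0.0, -0.0, -1.0]]
wrist_force: [1.1, -0.3, -0.0]
finger_gap: 85.3
gripper_force: 0.0
```

play_rows(
  series=[
    [0,0,-0.15,0,0,0],
    [0,0,-0.4,0,0,0],
    [0,0,-0.7,0,0,0],
    [0,0,-0.9,0,0,0],
    [0,0,-1,0,0,0],
    [0,0,-1,0,0,0],
  ],
)

```text
t: 37.02
tool_pos: [671.0, -27.9, 137.9]
ee_rot: [[-0.128, 0.992, 0.001], [0.992, 0.128, -0.0], [-0.0, 0.001, -1.0]]
wrist_force: [0.3, -0.6, 0.3]
finger_gap: 85.5
gripper_force: 0.0
```

play_rows(
  series=[
    [0,-0.1,-0.3,0,0,0],
    [0,-0.4,-0.5,0,0,0],
    [0,-0.8,-0.6,0,0,0],
    [0,-1,-0.7,0,0,0],
    [0,-1,-0.7,0,0,0],
  ],
)

```text
t: 37.65
tool_pos: [570.8, -41.0, 207.5]
ee_rot: [[-0.128, 0.992, -0.0], [0.992, 0.128, -0.0], [-0.0, -0.0, -1.0]]
wrist_force: [0.4, 0.6, -0.1]
finger_gap: 85.2
gripper_force: 0.0
```

Run:
```python
from h import *; from cell import env,eyes
aim(env,[669.6,-27.4,37.3])
for n in("wrist","side"):
    s=eyes.snapshot(n); cv2.imwrite(f"pics/{n}9.png",s["pixels"])
    for c,H in(([649,131.3],120),([659.3,52],100),([669.6,-27.4],80),([680,-106.7],60)): jar(s,np.array(c),H,20)
```

```text
t 37.65 at [570.8 -41.  207.5] shift [0.009 0.998 1.701] turn [-0.  0. -0.] gap 85.2 F [ 0.4  0.6 -0.1]
jar 571 320 [652.  132.1] knob None
jar 4522 629 [662.4  52.2] knob [661.   52.  119.3]
jar 2829 483 [672.5 -28.1] knob [671.8 -27.5  99.6]
jar 1162 404 [ 682.5 -106.4] knob None
jar 905 301 [649.5 130.8] knob [647.5 133.3 137.9]
jar 611 199 [659.6  50.6] knob [657.5  53.  118.3]
jar 416 131 [669.3 -29.8] knob [654.5 -25.4 181.7]
jar 248 79 [ 679.8 -107.9] knob [ 679.5 -104.5   78.9]
```

View pics/side9.png

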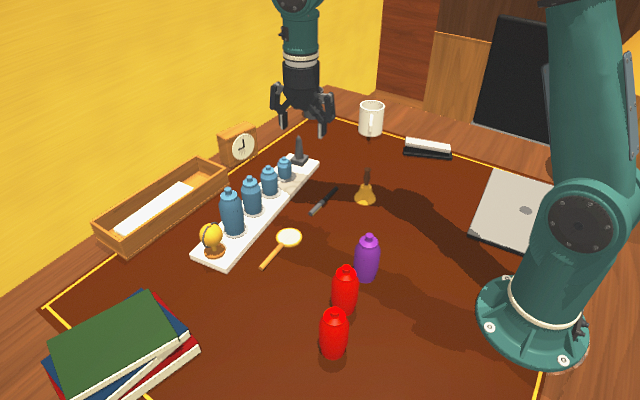

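View pics/wrist9.png

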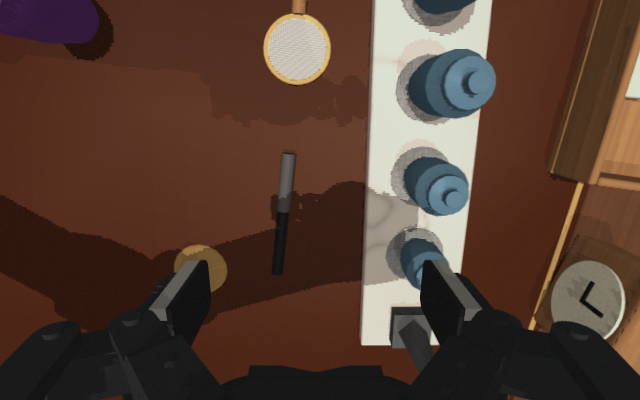

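The side view shows the jars upright on their discs, running from tallest beside the globe at (232,210) to shortest at (285,168). The bell at (365,192) is untouched and the arm is clear. I'm handing it in.

```bash
python3 -c "
from cell import env
print(env.sign_off())"
```

```text
the job is handed in; nothing more can be done
None
```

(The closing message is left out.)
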